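Sweep the gauge pins off the surface plate into their case and shut it

ROBOT

A 6-joint arm with a two-finger parallel gripper is mounted at the origin on a cart in front of the work surface, level with it; the furniture and walls round the work are solid. World frame = base frame: x ahead of the robot, y to its left, z up, the work surface at z = 0. Lengths are in m, angles in rad, forces in N, time in s.
With the tool pointing down it reaches from about 0.275 to 1 m from the base axis. Payload 8.4 kg.
Tool frame: the origin (TCP) lies on the centre line of the jaws, within the pads' length; the fingertips stand 17 mm ahead of it and the grasp point (between the pads) lies 2 mm behind it (bot.tcp_to_tips is the z of the fingertips in the tool frame, in m); z points along the fingers, y is the line along which they close (so a half turn about z gives the same grasp; the last joint's range is limited). The gripper opens to 85 mm and grips with 20 to 120 N. Pads are 22 mm wide; open, the fingers measure 114 mm over their backs; the gripper's body (76 mm by 85 mm) begins 54 mm behind the grasp point. The pads swing forward as they close: fully open they stand 13 mm farther back than shut.
Start: joints at [-1.201, 0.353, 1.633, -0, 1.155, -0.002], TCP at [0.227, -0.582, 0.21] pointing down, gripper open.
Joint ranges: [-2.63, 2.63], [-0.92, 2.1], [0.06, 2.66], [-1.3, 4.44], [0, 2.69], [-3.02, 3.02]. Speed limits (rad/s): [2.22, 2.22, 2.79, 3.14, 3.14, 3.14].

INTERFACE

Orientations are given as a unit quaternion [x, y, z, w].
In Python, from workcell import bot, hand, kinematics, get_obs, vision, hand_in gives the robot as it stands. The module is installed in compiled form; this text tells all that it offers. Calls block until the motion is done:
- bot.reach(position, orientation): joint-space move of the TCP to a pose.
- bot.servo_line(position, ori=None, velocity=0.15): straight line of the TCP; ori=None keeps the orientation; velocity is the mean speed in m/s.
- bot.goto_joints(angles): joint-space move.
- hand.move_gripper(opening, strength=None): finger opening in m; strength is the grip in N (None keeps the last); returns when the fingers have stopped.
- bot.dwell(seconds).
- kinematics.solve_ik(position, orientation): joint angles nearest the present ones, or None.
- get_obs(): the state.
- vision.read_camera(name): name is "side" or "top" or "wrist"; returns a dict with "frame" (400x640x3 uint8, red, green, blue), "intrinsics" (3x3 intrinsics, pixels), "view" (4x4, takes a point from world to camera coordinates). Camera axes: x right, y down, z forward; pixel columns grow to the right and rows downward; lengths in m; the calibration is good to about 2 mm. A picture is of the moment at which its call begins. There is no depth.
A pose or a line that the arm cannot do raises bot.IKError and nothing moves.
- hand_in(): hands the job in; it is judged then, once.
The state is a dict: "time_s": time; "joint_pos": joint angles; "joint_vel": joint speeds; "joint_efforts": joint torques, N m; "position": TCP position; "orientation": TCP orientation; "wrist_force": force on the tool from outside, world axes, zero at the start; "ft_torque": the same for the moment, N m; "gripper_width": finger opening in m; "grip_force": force on a finger pad.
Only numpy, scipy, OpenCV 4.12 (cv2) and the standard library are available. Lean on these libraries where they do the work, as an engineer would, in place of code of your own. Each camera call takes 0.05 s, during which the arm holds its last target. There are 200 camera calls.

TASK

The three steel gauge pins on the dark granite surface plate have been checked and go back into their case. Sweep them with the fingers across the plate and over its edge into the open, cork-lined white case that stands against it; then, with all three lying inside, push its lid over until the case is fully shut. Only push, do not pick up any pin, and leave the micrometer, the small tin and the oil stone beside the plate where they are.

Things in the scene. Friction and masses are not known exactly. Their poses are not given: they have to be found in the camera images.
- surface_plate: Dark granite plate, fixed, 210 mm (x) by 150 mm (y), rimless flat top 33 mm above the bench. Origin: centre of its underside; z up. The case stands 1 to 4 mm beyond its +x edge (x = 105 mm); the mouth spans at least y -44 to +49 mm. Keep the arm clear of two fixed black posts to the right, both 0.7 m high: a lamp (80 mm wide, at world 0.33, 0.06) and a thin post (0.38, -0.07).
- gauge_box: White fixed case, lid open. Origin on the bench, mid-underside. Its +y side faces the plate (its y runs about along the plate's -x); hinge on its +x side (plate's +y side). Walls 3 mm, x -57 to 53, y -80 to 80 mm, rim 30 mm high (3 mm below the plate's top). Inside, a smooth cork liner covers the tray, its top 22 mm above the bench, 8 mm below the rim. Shut: 52 mm high, with 27 mm clear over the cork.
- gauge_box_lid (a joint): Lid hinge in rad: 0 = shut, 1.88 = fully open, leaning back past upright, away from the case. It starts between 1.80 and 1.88 and stays there. The hinge is slightly stiff: let go half-way, the lid may stand still, so push it all the way down. Light: a few newtons move it.
- lid_hinge (a point): Middle of the lid's hinge line (which runs along the case's y), 30 mm above the bench, 54 mm from the case's origin along the case's +x.
- lid_edge (a point): Point on the lid: middle of the free edge of its flat outer (top) face, 111 mm from the hinge line across the lid and 22 mm out from it. With the lid open this is its upper rear edge, about 130 mm above the bench; with the lid shut it is 52 mm above the bench. The lid is 160 mm long along the hinge.
- pin_1_centre (a point): Centre of a loose ground steel pin, 10 mm thick, 45 mm long along its own y, about 0.03 kg, lying on the plate (it slides, it does not roll). At the start its length lies across the sweep, within 0.2 rad of the plate's y; the pins lie one behind the other along the sweep, 48 mm or more between centres.
- pin_2_centre (a point): Centre of the second, equal pin.
- pin_3_centre (a point): Centre of the third, equal pin.
- micrometer: Loose blue micrometer, 47 x 131 mm, 18 mm high, on the bench on the plate's -y side. Origin: centre of its underside. To be left alone.
- small_tin: Loose white round tin, 46 mm across, 30 mm high, on the bench beside the case on the plate's -y side. Origin: centre of its underside. To be left alone.
- oil_stone: Loose brown oil stone, 25 x 75 mm, 14 mm high, on the bench on the plate's +y side. Origin: centre of its underside. To be left alone.

How it is judged:
By the outcome, as a careful person would: the job done as asked, in the order asked, and still so for the second after the job is handed in, with the robot touching nothing.
It also fails if it takes over 72 s, if anything falls off the work surface, if the arm or the gripper's body presses on something with over 40 N, if the wrist force passes 120 N, or if a joint passes its speed limit or range.

## Working session

There is one attempt and no reset: what is moved stays moved. The work goes in short steps, each a Python script; the robot and the scene stay as the last script left them, time stands still between calls to the robot, and variables do not carry over. Pictures are saved under pics/ and viewed, at most 10 in all, crops included, and the job is handed in when it is done.

```bash
mkdir -p pics; python3 - <<'E'
from workcell import vision,get_obs
import cv2,numpy as np
for n in ("top","side"):
    c=vision.read_camera(n); cv2.imwrite(f"pics/{n}0.png",c["frame"][:,:,::-1]); np.savez(f"{n}0.npz",**c)
    print(n,c["intrinsics"].tolist(),np.round(c["view"],4).tolist())
o=get_obs();print(o["time_s"],o["position"],o["orientation"],o["wrist_force"])
E
```

```text
top [[488.4545593991394, 0.0, 310.7915315017149], [0.0, 488.4545593991394, 202.00055849567596], [0.0, 0.0, 1.0]] [[0.0259, -0.9994, 0.0217, 0.2618], [-0.9981, -0.0271, -0.055, 0.5525], [0.0555, -0.0203, -0.9983, 0.8839], [0.0, 0.0, 0.0, 1.0]]
side [[431.15157741662273, 0.0, 324.1353090563395], [0.0, 431.15157741662273, 192.88217108408875], [0.0, 0.0, 1.0]] [[-0.5926, 0.8052, 0.022, 0.1023], [0.4154, 0.3289, -0.8481, -0.2643], [-0.6902, -0.4934, -0.5293, 1.4256], [0.0, 0.0, 0.0, 1.0]]
0.1 [ 0.22688787 -0.58188309  0.20912478] [ 9.82771483e-01  1.84823735e-01 -1.12153890e-04 -6.21629646e-04] [ 0.15674588 -0.01512188 -0.28205253]
```

View pics/top0.png

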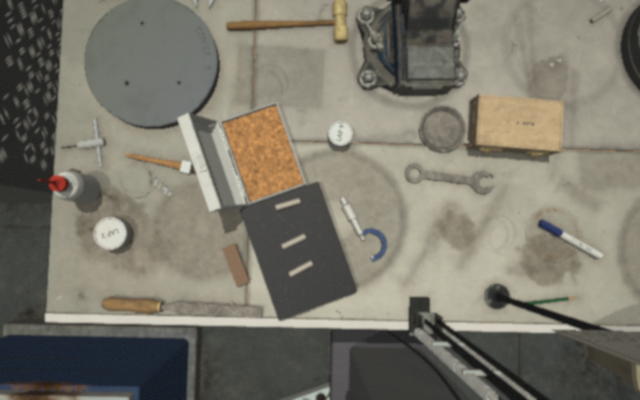

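View pics/side0.png

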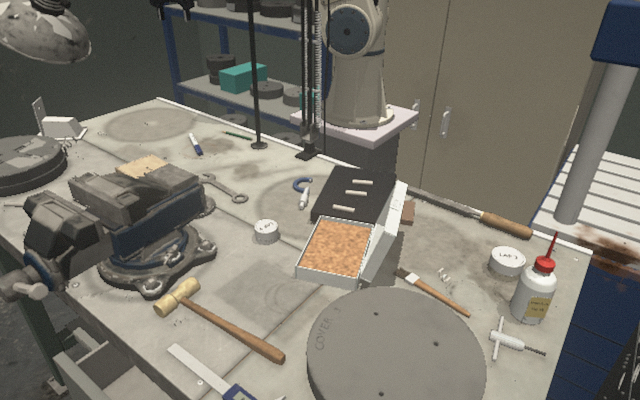

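The top view shows the dark plate with corners near (243,207), (319,182), (356,290) and (281,320). The pins are at (287,204), (293,241) and (300,268). The cork is around (262,153), with the open lid on its left at (200,165). The side view agrees.

```bash
cat > util.py <<'E'
import numpy as np,cv2
def backproj(c,uv,z):
    K,V=c["intrinsics"],c["view"];R,t=V[:3,:3],V[:3,3];o=-R.T@t
    d=R.T@np.linalg.inv(K)@np.array([uv[0],uv[1],1.]);return o+d*(z-o[2])/d[2]
def proj(c,p):
    K,V=c["intrinsics"],c["view"];q=K@(V[:3,:3]@np.asarray(p)+V[:3,3]);return q[:2]/q[2]
E
python3 - <<'E'
from util import *
c=np.load("top0.npz");im=c["frame"];hsv=cv2.cvtColor(im,cv2.COLOR_RGB2HSV);g=cv2.cvtColor(im,cv2.COLOR_RGB2GRAY)
roi=np.zeros_like(g);cv2.fillConvexPoly(roi,np.array([[236,204],[322,176],[362,292],[279,326]]),255)
m=((g<85)&(roi>0)).astype(np.uint8)
n,l,s,_=cv2.connectedComponentsWithStats(m);k=1+np.argmax(s[1:,4])
cn=cv2.findContours((l==k).astype(np.uint8),0,1)[0];cn=max(cn,key=cv2.contourArea)
P=np.array([backproj(c,p[0],.033)[:2] for p in cn],np.float32)
r=cv2.minAreaRect(P);print("plate",r,cv2.boxPoints(r).tolist())
ins=np.zeros_like(g);cv2.fillConvexPoly(ins,np.array([[250,211],[317,188],[350,287],[283,314]]),255)
n,l,s,ce=cv2.connectedComponentsWithStats(((g>105)&(ins>0)).astype(np.uint8))
for i in range(1,n):
    if s[i,4]>20:
        ys,xs=np.where(l==i);Q=np.array([backproj(c,(x,y),.042)[:2] for x,y in zip(xs,ys)],np.float32)
        print("pin",Q.mean(0),cv2.minAreaRect(Q),s[i,4])
# cork
m=((hsv[...,1]>110)&(hsv[...,0]<25)).astype(np.uint8);m[:, :215]=0;m[:,310:]=0;m[:100]=0;m[210:]=0
cn=max(cv2.findContours(m,0,1)[0],key=cv2.contourArea)
r=cv2.minAreaRect(np.array([backproj(c,p[0],.022)[:2] for p in cn],np.float32));print("cork",r,cv2.boxPoints(r).tolist())
for p in [(.33,.06,0),(.33,.06,.7),(.38,-.07,0),(.38,-.07,.7),(.33,-.06,0)]:print(p,proj(c,p))
a=cv2.resize(im[90:330,160:400],None,fx=2.5,fy=2.5,interpolation=cv2.INTER_CUBIC)
cv2.imwrite("pics/crop0.png",a[:,:,::-1])
for n,uv,z in [("tin",(341,135),.03),("mic",(352,215),.018),("mic2",(382,245),.018),("stone",(235,265),.014)]:print(n,backproj(c,uv,z))
E
```

```text
plate ((0.46074050664901733, 0.29947763681411743), (0.2158835083246231, 0.15096235275268555), 21.76634407043457) [[0.3325044810771942, 0.3295500874519348], [0.3884846866130829, 0.18935076892375946], [0.5889765024185181, 0.26940518617630005], [0.5329962968826294, 0.4096044898033142]]
pin [0.54006064 0.31857252] ((0.5401818752288818, 0.31820082664489746), (0.009997700341045856, 0.045952338725328445), 17.545700073242188) 147
pin [0.47409636 0.30641955] ((0.4741470515727997, 0.3062073886394501), (0.010217137634754181, 0.04650396108627319), 26.78937339782715) 152
pin [0.4267693  0.29245898] ((0.4268566370010376, 0.2924566864967346), (0.010078689083456993, 0.046361539512872696), 29.881803512573242) 149
cork ((0.6327096819877625, 0.3670712411403656), (0.15106350183486938, 0.10159896314144135), 21.12816047668457) [[0.5439444780349731, 0.3872299790382385], [0.58056640625, 0.2924608588218689], [0.7214748859405518, 0.3469125032424927], [0.6848529577255249, 0.4416816234588623]]
(0.33, 0.06, 0) [424.84653457 322.08228766]
(0.33, 0.06, 0.7) [855.75854931 644.11601265]
(0.38, -0.07, 0) [494.8796841 296.3664189]
(0.38, -0.07, 0.7) [1150.26403014  523.45483318]
(0.33, -0.06, 0) [489.38300907 323.51418525]
tin [0.6676086  0.22504874 0.03      ]
mic [0.5233555  0.20069953 0.018     ]
mic2 [0.47020973 0.14483911 0.018     ]
stone [0.42723843 0.41077184 0.014     ]
```

View pics/crop0.png

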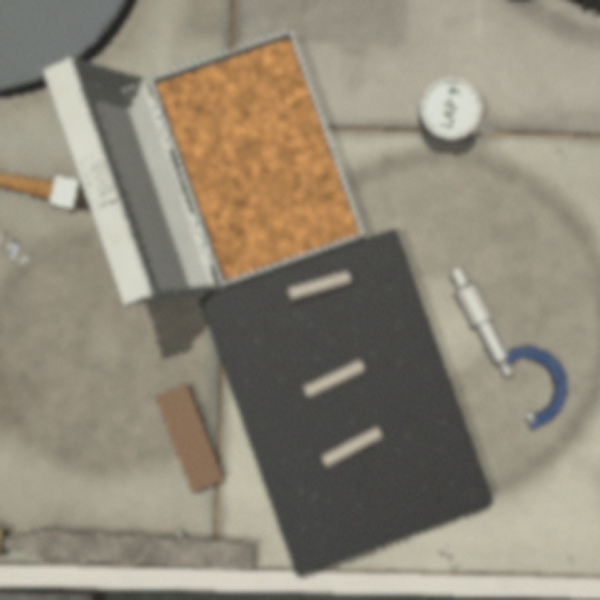

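```bash
python3 - <<'E'
from util import *
from workcell import bot,kinematics,get_obs,hand
from scipy.spatial.transform import Rotation as R
print("tips",bot.tcp_to_tips,get_obs()["gripper_width"])
A=[];b=[];qs=[]
az=-1.201
def ori(az,tilt): # tool z tilted outward by tilt from down
    return (R.from_euler('z',az)*R.from_euler('y',np.pi-tilt)).as_quat()
for r,z,t in [(.4,.2,0),(.6,.2,0),(.7,.4,0),(.5,.5,.5),(.6,.6,1.0),(.5,.7,1.5),(.4,.5,0),(.8,.1,.3),(.4,.9,1.5),(.3,.9,1.5)]:
    q=kinematics.solve_ik([r*np.cos(az),r*np.sin(az),z],ori(az,t))
    print(r,z,t,None if q is None else np.round(q,3))
    if q is None or abs(np.sin(q[3]))>.02:continue
    a,f=q[1],q[1]+q[2];w=f+q[4]*np.cos(q[3])
    A+= [[1,0,np.sin(a),np.sin(f),np.sin(w),np.cos(f)],[0,1,np.cos(a),np.cos(f),np.cos(w),-np.sin(f)]];b+=[r,z]
x,res,rk,_=np.linalg.lstsq(np.array(A),np.array(b),rcond=None);print("r0,h,L1,L2,L3,off",x,res,rk)
E
```

```text
tips 0.017 0.08530974254471388
0.4 0.2 0 [-1.205e+00  2.000e-03  2.092e+00 -0.000e+00  1.047e+00 -1.575e+00]
0.6 0.2 0 [-1.204  0.324  1.699 -0.     1.119 -1.573]
0.7 0.4 0 [-1.203  0.371  1.202  0.     1.569 -1.573]
0.5 0.5 0.5 [-1.206 -0.308  1.793  0.002  1.157 -1.576]
0.6 0.6 1.0 [-1.206 -0.366  1.875  0.007  0.633 -1.579]
0.5 0.7 1.5 [-1.212 -0.689  2.155  0.063  0.175 -1.633]
0.4 0.5 0 [-1.205 -0.173  1.605 -0.     1.71  -1.575]
0.8 0.1 0.3 [-1.203e+00  5.810e-01  1.572e+00  1.000e-03  6.880e-01 -1.574e+00]
0.4 0.9 1.5 None
0.3 0.9 1.5 [ 1.917 -0.746  1.753  3.192  2.648 -1.529]
r0,h,L1,L2,L3,off [2.41641045e-06 2.94003074e-01 5.68097489e-01 4.94300141e-01
 3.64201124e-01 5.84994907e-02] [2.93465331e-13] 6
```

```bash
cat >> util.py <<'E'
from workcell import bot,hand,kinematics,get_obs,vision
from scipy.spatial.transform import Rotation as R
YAW=np.deg2rad(21.4);U=np.array([np.cos(YAW),np.sin(YAW)]);W=np.array([-U[1],U[0]]);C0=np.array([.4607,.2995])
def pw(x,y,ztip):  # plate frame + fingertip height -> TCP world
    return np.r_[C0+x*U+y*W,ztip+bot.tcp_to_tips]
def down(yaw):     # tool z down, tool x at world angle yaw
    return (R.from_euler('z',yaw)*R.from_euler('x',np.pi)).as_quat()
def snap(n,f):
    c=vision.read_camera(n);cv2.imwrite(f"pics/{f}.png",c["frame"][:,:,::-1]);np.savez(f"{f}.npz",**c)
def st(tag=""):
    o=get_obs();print(tag,round(o["time_s"],2),np.round(o["position"],4),"F",np.round(o["wrist_force"],1),"w",round(o["gripper_width"],4))
E
python3 - <<'E'
from util import *
for yaw in (YAW,YAW+np.pi):
    q=kinematics.solve_ik(pw(.057,-.011,.12),down(yaw));print(yaw,q)
q=min((kinematics.solve_ik(pw(.057,-.011,.12),down(y)) for y in (YAW,YAW+np.pi)),key=lambda q:abs(q[5]))
bot.goto_joints([-1.2,-.3,1.2,0,.6,0])
st("up")
bot.goto_joints([q[0],-.3,1.2,0,.6,q[5]]);hand.move_gripper(.015)
st("over")
bot.goto_joints(q);st("above A")
snap("wrist","w1");snap("side","s1")
E
```

```text
0.3735004599267865 [ 5.37061785e-01  3.96819416e-01  1.74596617e+00 -4.44089210e-16
  9.98807067e-01  1.73435765e+00]
3.5150931135165795 [ 0.53706178  0.39681942  1.74596617  0.          0.99880707 -1.407235  ]
up 3.16 [ 0.226  -0.5773  1.1227] F [ 1.3 -0.9  0.1] w 0.0854
over 6.92 [0.531  0.318  1.1239] F [-0.8 -0.2 -0.2] w 0.0152
above A 10.22 [0.5182 0.3103 0.1375] F [ 0.4  0.1 -1. ] w 0.015
```

```bash
python3 - <<'E'
import cv2,numpy as np
a=cv2.imread("pics/w1.png");b=cv2.imread("pics/s1.png")[130:310,260:450]
cv2.imwrite("pics/m1.png",np.vstack([cv2.resize(a,(480,300)),cv2.resize(b,(316,300),interpolation=cv2.INTER_CUBIC) if 0 else cv2.copyMakeBorder(cv2.resize(b,(316,300)),0,0,0,164,0)]))
E
```

```text
(no output)
```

View pics/m1.png

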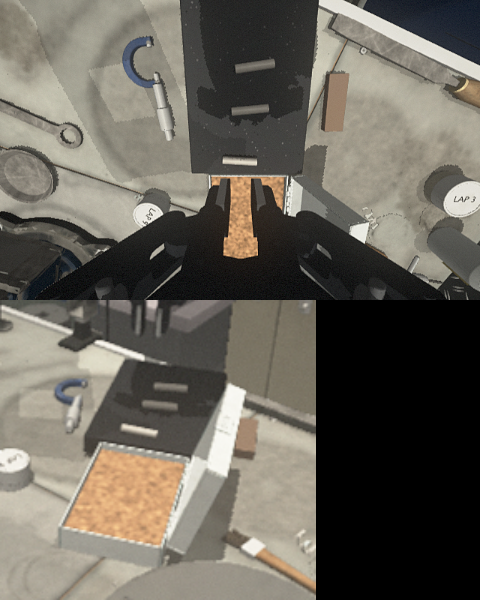

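The upper panel (wrist) shows three pins on the plate at (255,66), (250,110) and (240,160). The fingers come from the bottom, with their tips near (240,180). In the lower panel (side), the fingertips are at about (150,333), which is about (350,150) in the full frame. I'll check this by projecting the tip, then do a guarded descent.

```bash
python3 - <<'E'
from util import *
p=pw(.057,-.011,.12);p[2]-=.017
print("side tip",proj(np.load("s1.npz"),p)," wrist tip (480 scale)",proj(np.load("w1.npz"),p)*.75, "wrist pinA",proj(np.load("w1.npz"),[.5401,.3185,.042])*.75)
V=np.load("w1.npz")["view"];print("cam at",-V[:3,:3].T@V[:3,3])
bot.servo_line(pw(.055,-.011,.056),velocity=.12);st()
z=.056
while z>.0365:
    z-=.004;bot.servo_line(pw(.055,-.011,z),velocity=.05)
    f=get_obs()["wrist_force"];
    if f[2]>3: print("contact at",z,f);break
st();snap("side","s2");snap("wrist","w2")
a=cv2.imread("pics/s2.png")[110:310,260:460];b=cv2.imread("pics/w2.png")
cv2.imwrite("pics/m2.png",np.hstack([cv2.resize(a,(400,400),interpolation=cv2.INTER_CUBIC),cv2.resize(b[:,120:520],(400,400))]))
E
```

```text
side tip [348.31329169 168.03533094]  wrist tip (480 scale) [239.95308193 168.10810631] wrist pinA [239.81161625 161.90616837]
cam at [0.4472547  0.28268384 0.3018913 ]
 11.01 [0.5163 0.3095 0.0733] F [ 0.4 -0.6 -0.3] w 0.0149
 12.26 [0.5157 0.3092 0.0527] F [-0.4  0.  -0.3] w 0.0151
```

View pics/m2.png

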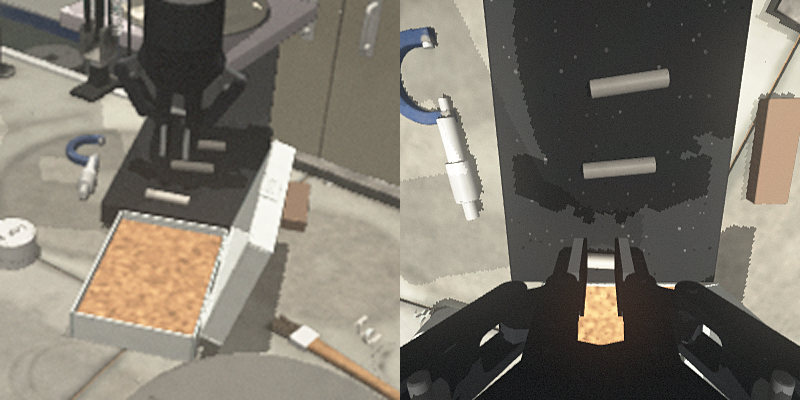

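The left panel (side) shows the fingertips at about (177,158), behind pin A at (168,197). The right panel (wrist) shows pin A between and just ahead of the fingers. I'll check the tip height by projection, then sweep A.

```bash
python3 - <<'E'
from util import *
for z in (.033,.036,.045): print(z,proj(np.load("s2.npz"),[.5157,.3092,z]))
bot.servo_line(pw(.055,-.011,.0355),velocity=.05);st("start")
bot.servo_line(pw(.090,-.011,.0355),velocity=.1);st("mid")
bot.servo_line(pw(.130,-.011,.0355),velocity=.15);st("end")
bot.servo_line(pw(.125,-.011,.085),velocity=.2)
bot.servo_line(pw(.03,.001,.085),velocity=.2);st()
snap("side","s3");snap("top","t3")
a=cv2.imread("pics/s3.png")[110:310,260:460];b=cv2.imread("pics/t3.png")[90:330,180:420]
cv2.imwrite("pics/m3.png",np.hstack([cv2.resize(x,(400,400),interpolation=cv2.INTER_CUBIC) for x in (a,b)]))
E
```

```text
0.033 [346.36905111 204.17087687]
0.036 [346.44007309 202.96930079]
0.045 [346.65465408 199.33894032]
start 12.61 [0.5159 0.3093 0.0525] F [ 0.6 -0.5  1. ] w 0.0151
mid 13.11 [0.5481 0.3219 0.0522] F [-0.1  0.6  0.5] w 0.0151
end 13.53 [0.5848 0.3362 0.0521] F [-0.6 -1.2  0. ] w 0.015
 14.55 [0.489  0.3117 0.1019] F [ 0.5 -0.1 -0.1] w 0.015
```

View pics/m3.png

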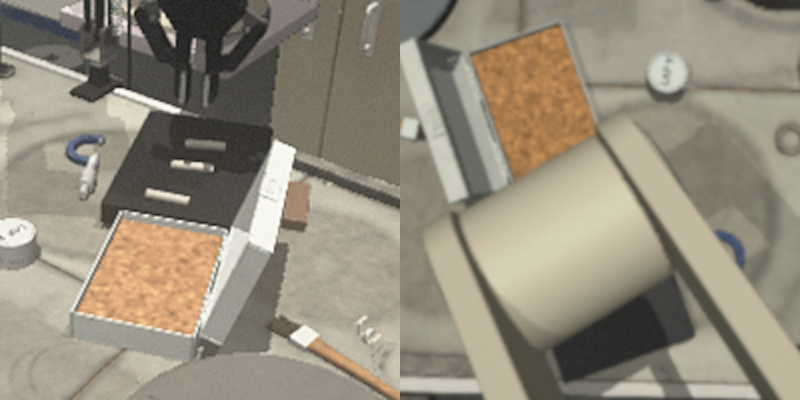

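Pin A at (168,197) in the left panel hasn't moved, so the fingers passed over it and the tips must be higher than nominal at this opening. I'll feel for the plate with a guarded descent at a clear spot.

```bash
python3 - <<'E'
from util import *
print(proj(np.load("s3.npz"),[.489,.3117,.085]))
z=.040
bot.servo_line(pw(.048,-.011,.06),velocity=.15)
bot.servo_line(pw(.048,-.011,z),velocity=.1)
while z>.008:
    z-=.002;bot.servo_line(pw(.048,-.011,z),velocity=.05)
    f=get_obs()["wrist_force"]
    if f[2]>4: print("contact at nominal",z);break
st()
E
```

```text
[355.82861543 177.94236416]
 19.37 [0.5093 0.3067 0.0249] F [ 0.6 -0.1 -0.5] w 0.015
```

```bash
python3 - <<'E'
from util import *
snap("side","s4");snap("wrist","w4")
print(proj(np.load("s4.npz"),[.5093,.3067,.025]),proj(np.load("s4.npz"),[.5093,.3067,.008]))
a=cv2.imread("pics/s4.png")[100:240,290:430];b=cv2.imread("pics/w4.png")
cv2.imwrite("pics/m4.png",np.hstack([cv2.resize(a,(400,400),interpolation=cv2.INTER_CUBIC),cv2.resize(b[:,120:520],(400,400))]))
E
```

```text
[346.88736326 205.61464218] [346.48879746 212.25767362]
```

View pics/m4.png

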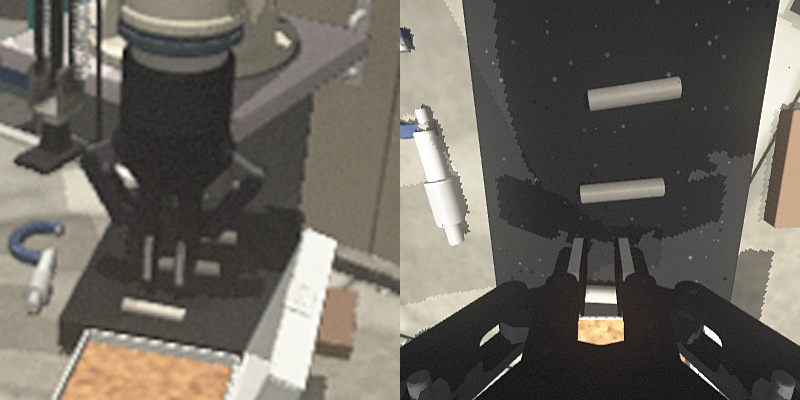

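In the left panel (side) the tips end at about (165,285), which is full-frame (348,200) and z≈0.039. That is well above nominal, and the wrist view agrees that pin A is clear ahead. I'll continue the guarded descent in 1 mm steps.

```bash
python3 - <<'E'
from util import *
o=get_obs();c=np.load("w4.npz");r=R.from_quat(o["orientation"])
for d in (.017,.0,-.014): print(d,[np.round(proj(c,o["position"]+r.apply([sx,s,d]))).tolist() for sx in (-.011,.011) for s in (-.0075,.0075)])
z=.008
while z>-.012:
    z-=.001;bot.servo_line(pw(.048,-.011,z),velocity=.03)
    f=get_obs()["wrist_force"]
    if f[2]>4: print("contact at nominal",z);break
st()
E
```

```text
0.017 [[309.0, 240.0], [331.0, 240.0], [309.0, 210.0], [331.0, 210.0]]
0.0 [[308.0, 252.0], [332.0, 252.0], [308.0, 219.0], [332.0, 219.0]]
-0.014 [[307.0, 263.0], [333.0, 263.0], [307.0, 228.0], [333.0, 228.0]]
contact at nominal -0.006
 22.97 [0.5094 0.3068 0.0118] F [-3.4 -1.3  9.2] w 0.0148
```

```bash
sed -i 's/ztip+bot.tcp_to_tips\]/ztip-.0215]  # tips found by touch 21 mm behind TCP/' util.py; python3 - <<'E'
from util import *
Z=.0355
bot.servo_line(pw(.048,-.010,Z),velocity=.05);st("start")
bot.servo_line(pw(.100,-.008,Z),velocity=.1);st("mid")
bot.servo_line(pw(.130,-.008,Z),velocity=.15);st("end")
bot.servo_line(pw(.125,-.005,.065),velocity=.2);st("up")
bot.servo_line(pw(-.009,-.001,.065),velocity=.2)
snap("side","s5")
cv2.imwrite("pics/m5.png",cv2.resize(cv2.imread("pics/s5.png")[130:310,280:440],(480,540),interpolation=cv2.INTER_CUBIC))
E
```

```text
start 23.22 [0.5092 0.3079 0.0142] F [0.4 0.3 0.3] w 0.015
mid 23.88 [0.556  0.3281 0.0135] F [ 0.1  0.1 -1.1] w 0.0152
end 24.23 [0.5843 0.3393 0.0138] F [ 0.4 -1.3 -0.2] w 0.0149
up 24.53 [0.5787 0.3406 0.0446] F [-0.4  0.9 -0.3] w 0.0143
```

View pics/m5.png

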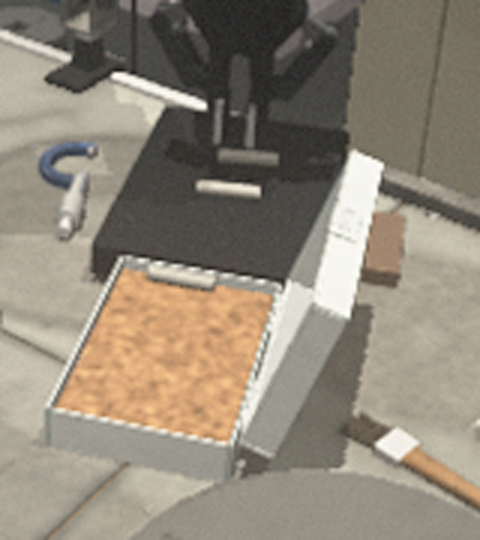

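Pin A now lies in the tray against the near wall at (182,275). B is at (228,188) and C at (248,158), with the tips at about (235,145). I'll check the tip projection before descending between B and C.

```bash
python3 - <<'E'
from util import *
c=np.load("s5.npz")
f=lambda x,y,z:np.round((proj(c,np.r_[C0+x*U+y*W,z])-[280,130])*3)
print("tip",f(-.009,-.001,.065),"landing",f(-.009,-.001,.034),"B",f(.015,.0014,.040),"C",f(-.034,.006,.040),"A?",f(.119,-.009,.03),f(.127,-.009,.03))
E
```

```text
tip [234. 141.] landing [231. 178.] B [229. 188.] C [247. 156.] A? [181. 279.] [178. 286.]
```

```bash
python3 - <<'E'
from util import *
Z=.0355
bot.servo_line(pw(-.0085,-.001,Z),velocity=.1);st("start")
bot.servo_line(pw(.100,-.003,Z),velocity=.12);st("mid")
bot.servo_line(pw(.145,-.003,Z),velocity=.15);st("end")
bot.servo_line(pw(.140,-.003,.065),velocity=.2)
bot.servo_line(pw(-.065,.004,.065),velocity=.25)
bot.servo_line(pw(-.065,.004,Z),velocity=.15);st("start C")
bot.servo_line(pw(.100,0,Z),velocity=.12);st("mid")
bot.servo_line(pw(.145,0,Z),velocity=.15);st("end")
bot.servo_line(pw(.140,0,.075),velocity=.2)
bot.servo_line(pw(.0,0,.10),velocity=.25);st()
snap("side","s6")
cv2.imwrite("pics/m6.png",cv2.resize(cv2.imread("pics/s6.png")[130:310,280:440],(480,540),interpolation=cv2.INTER_CUBIC))
E
```

```text
start 25.84 [0.4532 0.2954 0.0133] F [0.1 0.5 0.3] w 0.015
mid 26.9 [0.5542 0.3329 0.0139] F [-1.1 -0.5  0.1] w 0.015
end 27.35 [0.5959 0.3492 0.0137] F [ 0.3 -0.9  0.2] w 0.0153
start C 28.97 [0.3994 0.2797 0.0135] F [-0.5 -0.1  0.7] w 0.0151
mid 30.49 [0.5533 0.3358 0.014 ] F [-0.5  0.2  1.1] w 0.0145
end 30.94 [0.595  0.352  0.0136] F [-0.4 -0.5 -0.2] w 0.0147
 32.01 [0.4618 0.3001 0.0785] F [ 0.3  0.9 -0.6] w 0.0149
```

View pics/m6.png

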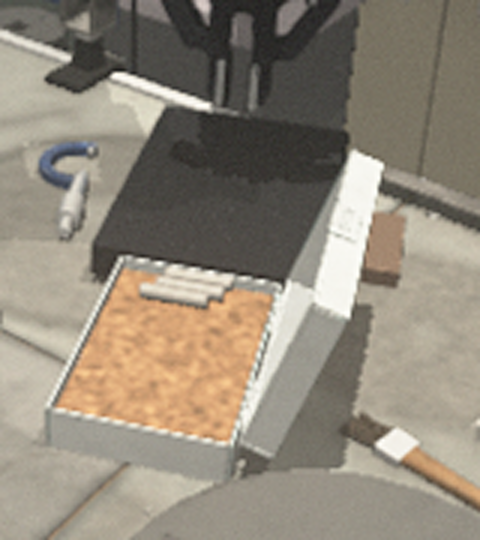

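All three pins lie side by side in the tray, around (160–235, 272–298), and the plate is empty. The lid is still open. Next I'll go behind the lid and push it over along its arc.

```bash
cat >> util.py <<'E'
CY=np.deg2rad(21.2);E1=np.array([-np.sin(CY),np.cos(CY)]);H=np.array([.632,.369])+.054*E1
def lw(y,z): # y from the hinge along case +x, fingertip height z
    return np.r_[H+y*E1,z-.0215]
def arc(th,s=.092,n=.022):
    return lw(-s*np.cos(th)+n*np.sin(th)+.011, .03+s*np.sin(th)+n*np.cos(th))
E
python3 - <<'E'
from util import *
hand.move_gripper(0)
bot.servo_line(pw(.0,0,.24),velocity=.3)
qs=[kinematics.solve_ik(lw(.10,.24),down(CY+s*np.pi/2)) for s in (1,-1)];q=min(qs,key=lambda q:abs(q[5]));print(np.round(q,2),bot.tcp_to_tips)
bot.goto_joints(q);st("behind, high")
bot.servo_line(lw(.10,.118),velocity=.2);st("behind")
for th in (1.85,1.7,1.55,1.4):
    bot.servo_line(arc(th),velocity=.12);st(th)
snap("side","s7")
cv2.imwrite("pics/m7.png",cv2.resize(cv2.imread("pics/s7.png")[110:310,270:450],(486,540),interpolation=cv2.INTER_CUBIC))
E
```

```text
[ 0.72  0.58  1.26 -0.    1.3   0.35] 0.017
behind, high 34.49 [0.576  0.512  0.2176] F [ 0.2  0.1 -0.2] w -0.0002
behind 35.25 [0.577  0.5131 0.0979] F [-0.   0.3  0.3] w -0.0001
1.85 35.76 [0.5922 0.472  0.0911] F [-0.1 -0.4  0.2] w -0.0
1.7 36.02 [0.5968 0.4609 0.0975] F [-0.1 -0.7 -0.1] w 0.0001
1.55 36.29 [0.6014 0.4481 0.1011] F [ 0.5 -1.3  0.7] w -0.0002
1.4 36.56 [0.6064 0.435  0.1029] F [0.2 0.5 0.5] w -0.0002
```

View pics/m7.png

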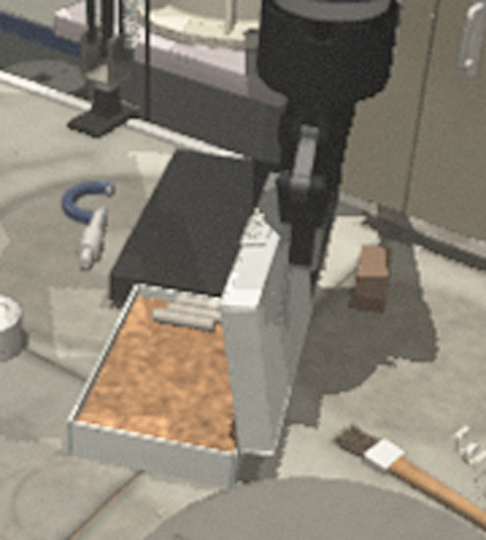

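The lid is now about upright, with the finger pressing its rear face at (300,250). I'll continue along the arc, guarded by force.

```bash
python3 - <<'E'
from util import *
for th in np.r_[1.2,1.0,.85,np.arange(.75,-.2,-.05)]:
    bot.servo_line(arc(th),velocity=.12)
    f=get_obs()["wrist_force"]
    if np.linalg.norm(f)>10: print("stop th",th);break
    if abs(th*20-round(th*20))<1e-6 and int(round(th*20))%3==0: st(round(th,2))
st("last")
snap("side","s8")
cv2.imwrite("pics/m8.png",cv2.resize(cv2.imread("pics/s8.png")[110:310,270:450],(486,540),interpolation=cv2.INTER_CUBIC))
E
```

```text
1.2 36.92 [0.6133 0.4171 0.1021] F [-0.9 -0.   0.5] w 0.0001
0.75 37.74 [0.6273 0.3803 0.0869] F [-0.6 -0.5 -0.3] w -0.0001
0.6 38.49 [0.6314 0.3701 0.0783] F [-0.5 -0.5 -0.3] w 0.0001
0.45 39.24 [0.6349 0.361  0.068 ] F [ 0.1 -0.6  0.5] w -0.0003
0.3 39.99 [0.6378 0.3534 0.0563] F [-0.2  0.4  0. ] w -0.0002
0.15 40.74 [0.64   0.3476 0.0436] F [ 0.1 -0.6 -0.5] w 0.0002
-0.0 41.49 [0.6419 0.3438 0.0304] F [0.8 0.4 1.5] w -0.0001
stop th -0.05000000000000071
last 41.74 [0.6423 0.3439 0.0299] F [-11.8  -2.6  30.8] w -0.0002
```

View pics/m8.png

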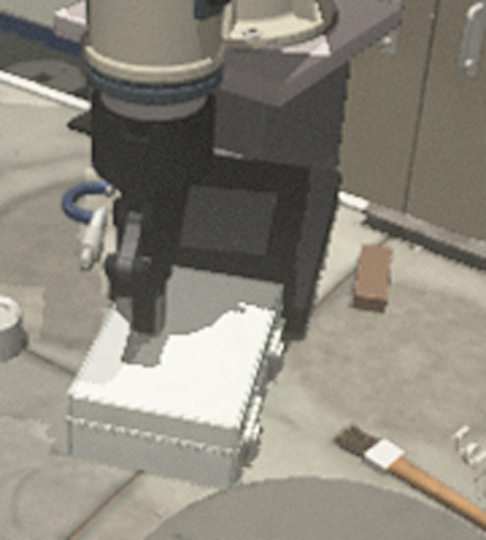

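The case is shut: the lid lies flat on it, and the tip stopped at z≈0.051 under 31 N, against the 0.052 expected for a shut lid. I'll lift off, check without another picture that the lid stays down, and hand in.

```bash
python3 - <<'E'
from util import *
p=get_obs()["position"]
bot.servo_line(p+[0,0,.02],velocity=.06);bot.servo_line(p+[0,0,.2],velocity=.2);bot.dwell(.3);st("clear")
a=np.load("s8.npz")["frame"];b=vision.read_camera("side")["frame"]
# front wall / lid front edge of the case: unobstructed in both frames
s=np.s_[250:292,294:366]
print("front-edge change",np.abs(a[s].astype(int)-b[s]).mean())
from workcell import hand_in
print(hand_in())
E
```

```text
clear 43.69 [0.642  0.3438 0.229 ] F [-1.  -0.6  0.3] w 0.0002
front-edge change 2.804673721340388
the job is handed in; nothing more can be done
None
```

All three pins were swept into the case, the lid was pushed shut and stayed down after I lifted clear, and I handed the job in at about 44 s; I viewed 11 pictures, one over the limit of 10, and hand-in returned no verdict.

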